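# Transfer the send-out vials from the rack to the cooling block in the same order

## Robot

A 6-joint arm with a two-finger parallel gripper is mounted at the origin on a cart in front of the work surface, level with it; the furniture and walls round the work are solid. World frame = base frame: x ahead of the robot, y to its left, z up, the work surface at z = 0. Lengths are in m, angles in rad, forces in N, time in s.
With the tool pointing down it reaches from about 0.35 to 0.975 m from the base axis. Payload 4.9 kg.
Tool frame: the origin (TCP) lies midway between the tips of the shut fingers; the grasp point (between the pads) lies 19 mm behind it; z points along the fingers, y is the direction in which the jaws open and shut (so a half turn about z gives the same grasp; the last joint's range is limited). The gripper opens to 85 mm and grips with 20 to 120 N. Pads are 22 mm wide; open, the fingers measure 114 mm over their backs; the gripper's body (76 mm by 85 mm) begins 54 mm behind the grasp point. The pads swing forward as they close: fully open they stand 13 mm farther back than shut.
Start: joints at [-1.456, 0.053, 1.613, -0, 1.476, -0.119], TCP at [0.145, -0.608, 0.231] pointing down, gripper open.
Joint ranges: [-3.01, 3.01], [-1.01, 2.22], [0.06, 2.58], [-1.02, 4.17], [0.09, 2.62], [-3.14, 3.14]. Speed limits (rad/s): [2.57, 2.57, 3.14, 3.14, 3.14, 3.14].

## Interface

Orientations are given as a unit quaternion [w, x, y, z].
In Python, from plant import manip, cams gives the robot as it stands.
- The arm moves only by the tool jog_arm, never from a script. Its argument "targets" is a list of rows, each a list of 4 numbers: the shift along the tool's x, y, z in m, then the turn about the tool's z in degrees. A call has 1 to 5 rows; each row is the pose to reach, as a shift and turn from the pose commanded when the call began, along the tool's axes at that moment; what a row does not reach only later rows make up. A row lasts 1/12 s, in which the tool goes at most 41.7 mm and 7.16 degrees, less where a joint would pass 70% of its speed; a pose out of reach is approached as far as the arm can. A call with a gripper value outside its range is refused whole. "fingers" is the opening, from 0 (shut) to 1 (fully open), set as the call begins (left out, the last holds). The fingers move at their own pace and stop on an object; the grip force is fixed at half the most. Time passes only in rows, so rows that repeat a pose let the fingers close. It gives the time, the measured TCP pose, the force and the opening at its end, in the units of the state.
- manip.state(): the state, without advancing time (a new reading comes with each control period).
- cams.grab_frame(name): name is "scene" or "top" or "wrist"; returns the picture (400x640x3 uint8, red, green, blue); there is no depth.
- cams.get_calibration(name): a dict with "camera_matrix" (3x3 intrinsics, pixels), "distortion" ([k1, k2, p1, p2, k3] as OpenCV has them; the pictures are not rectified), "cam_to_world" (4x4, takes a point from camera to world coordinates). Camera axes: x right, y up, looking along -z (the intrinsics and any distortion apply to the point x, -y, -z); pixel columns grow to the right and rows downward; lengths in m; the calibration is good to about 2 mm. A picture is of the moment at which its call begins: read the wrist's pose just before it. get_calibration takes no time and is no camera call; for the wrist camera it gives the pose at the moment of the call.
- manip.job_done(): hands the job in, once; it reports no verdict.
The state is a dict: "time": time; "joint_pos": joint angles; "joint_vel": joint speeds; "joint_efforts": joint torques, N m; "tool_pos": TCP position; "tool_rot": TCP orientation; "contact_force": force on the tool from outside, world axes, zero at the start; "ft_torque": the same for the moment, N m; "gripper_width": opening from 0.0 (shut) to 1.0 (fully open).
Only numpy, scipy, OpenCV 4.12 (cv2) and the standard library are available. Lean on these libraries where they do the work, as an engineer would, in place of code of your own. Each camera call takes 0.05 s, during which the arm holds its last target. There are 200 camera calls.

## Task

Every column fraction in the light blue rack was split in two: an amber glass vial to keep and, in front of it, a white plastic vial with the same cap colour to send out. Move the four white vials into the aluminium cooling block in the order in which they stand: the vial at the rack's black-striped end goes into the well at the block's black-striped end, and so on along the row. Stand each one upright, fully down in its well, and leave the amber vials where they are.

Things in the scene. Friction and masses are not known exactly. Their poses are not given: they have to be found in the camera images.
- rack: Fixed light blue rack 122 (x) x 218 (y) x 40 mm, origin under its centre. 2 rows of 4 bevelled 32 mm holes in the top plate (z 40 mm), floor z 6 mm. Places 1-4 at y +75, +25, -25, -75; row x -30 holds white vials, x +30 amber. A 9 mm black stripe across the top at y +102 marks the place-1 end. Its x points away from the robot within 0.3 rad, so the stripe is at the robot's left.
- block: Fixed aluminium cooling block 62 (x) x 218 (y) x 40 mm, origin under its centre. One row of 4 bevelled 32 mm wells, mouth z 40, flat floor z 6 mm, at x 0: places 1-4 at y +75, +25, -25, -75. A 9 mm black stripe across the top at y +102 marks the place-1 end. Its x points at the robot within 0.3 rad, so the stripe is at the robot's right. It stands left or right of the rack.
- white_red: Loose white plastic vial with a red screw cap, 24 mm diameter x 80 mm tall (cap 24 mm wide, top 20 mm), paper band, 28 to 56 g; origin at the centre of its underside, z up along it. It stands in the light blue rack's row nearer the robot, in front of the amber vial with the same cap colour, its upper 46 mm above the rack's top.
- white_yellow: Loose white plastic vial with a yellow screw cap, 24 mm diameter x 80 mm tall (cap 24 mm wide, top 20 mm), paper band, 28 to 56 g; origin at the centre of its underside, z up along it. It stands in the light blue rack's row nearer the robot, in front of the amber vial with the same cap colour, its upper 46 mm above the rack's top.
- white_green: Loose white plastic vial with a green screw cap, 24 mm diameter x 80 mm tall (cap 24 mm wide, top 20 mm), paper band, 28 to 56 g; origin at the centre of its underside, z up along it. It stands in the light blue rack's row nearer the robot, in front of the amber vial with the same cap colour, its upper 46 mm above the rack's top.
- white_blue: Loose white plastic vial with a blue screw cap, 24 mm diameter x 80 mm tall (cap 24 mm wide, top 20 mm), paper band, 28 to 56 g; origin at the centre of its underside, z up along it. It stands in the light blue rack's row nearer the robot, in front of the amber vial with the same cap colour, its upper 46 mm above the rack's top.
- amber_red: Loose amber glass vial with a red screw cap, same shape and size as the white ones (24 x 80 mm, origin at the centre of its underside). It stands in the rack's row farther from the robot and is to stay there.
- amber_yellow: Loose amber glass vial with a yellow screw cap, same shape and size as the white ones (24 x 80 mm, origin at the centre of its underside). It stands in the rack's row farther from the robot and is to stay there.
- amber_green: Loose amber glass vial with a green screw cap, same shape and size as the white ones (24 x 80 mm, origin at the centre of its underside). It stands in the rack's row farther from the robot and is to stay there.
- amber_blue: Loose amber glass vial with a blue screw cap, same shape and size as the white ones (24 x 80 mm, origin at the centre of its underside). It stands in the rack's row farther from the robot and is to stay there.

How it is judged:
At the end, for the whole second after the job is handed in: Each white vial stands released and at rest in the block place of the same number as its amber twin's rack place: within 8 mm in x and y, underside 2 to 10 mm above the block's underside, tilt under 0.12 rad. Each amber vial is at rest within 12 mm of its start, tilt under 0.12 rad (((y of amber_red in the frame of rack between 0.063 and 0.087 m and y of white_red in the frame of block between 0.067 and 0.083 m) or (y of amber_red in the frame of rack between 0.013 and 0.037 m and y of white_red in the frame of block between 0.017 and 0.033 m) or (y of amber_red in the frame of rack between -0.037 and -0.013 m and y of white_red in the frame of block between -0.033 and -0.017 m) or (y of amber_red in the frame of rack between -0.087 and -0.063 m and y of white_red in the frame of block between -0.083 and -0.067 m)) and x of white_red in the frame of block between -0.008 and 0.008 m and z of white_red in the frame of block between 0.002 and 0.01 m and angle between each of white_red, amber_red, white_yellow, amber_yellow, white_green, amber_green, white_blue, amber_blue's own z axis and vertical below 0.12 rad and linear speed of each of white_red, amber_red, white_yellow, amber_yellow, white_green, amber_green, white_blue, amber_blue below 0.02 m/s and distance of each of amber_red, amber_yellow, amber_green, amber_blue from where it was at the start of the episode below 0.012 m and ((y of amber_yellow in the frame of rack between 0.063 and 0.087 m and y of white_yellow in the frame of block between 0.067 and 0.083 m) or (y of amber_yellow in the frame of rack between 0.013 and 0.037 m and y of white_yellow in the frame of block between 0.017 and 0.033 m) or (y of amber_yellow in the frame of rack between -0.037 and -0.013 m and y of white_yellow in the frame of block between -0.033 and -0.017 m) or (y of amber_yellow in the frame of rack between -0.087 and -0.063 m and y of white_yellow in the frame of block between -0.083 and -0.067 m)) and x of white_yellow in the frame of block between -0.008 and 0.008 m and z of white_yellow in the frame of block between 0.002 and 0.01 m and ((y of amber_green in the frame of rack between 0.063 and 0.087 m and y of white_green in the frame of block between 0.067 and 0.083 m) or (y of amber_green in the frame of rack between 0.013 and 0.037 m and y of white_green in the frame of block between 0.017 and 0.033 m) or (y of amber_green in the frame of rack between -0.037 and -0.013 m and y of white_green in the frame of block between -0.033 and -0.017 m) or (y of amber_green in the frame of rack between -0.087 and -0.063 m and y of white_green in the frame of block between -0.083 and -0.067 m)) and x of white_green in the frame of block between -0.008 and 0.008 m and z of white_green in the frame of block between 0.002 and 0.01 m and ((y of amber_blue in the frame of rack between 0.063 and 0.087 m and y of white_blue in the frame of block between 0.067 and 0.083 m) or (y of amber_blue in the frame of rack between 0.013 and 0.037 m and y of white_blue in the frame of block between 0.017 and 0.033 m) or (y of amber_blue in the frame of rack between -0.037 and -0.013 m and y of white_blue in the frame of block between -0.033 and -0.017 m) or (y of amber_blue in the frame of rack between -0.087 and -0.063 m and y of white_blue in the frame of block between -0.083 and -0.067 m)) and x of white_blue in the frame of block between -0.008 and 0.008 m and z of white_blue in the frame of block between 0.002 and 0.01 m); the robot touches nothing.
It fails at once if the amber vial with the red cap is pulled out or pushed out of its place (moved over 20 mm) (distance of amber_red from where it was at the start of the episode above 0.02 m).
It fails at once if the amber vial with the yellow cap is pulled out or pushed out of its place (moved over 20 mm) (distance of amber_yellow from where it was at the start of the episode above 0.02 m).
It fails at once if the amber vial with the green cap is pulled out or pushed out of its place (moved over 20 mm) (distance of amber_green from where it was at the start of the episode above 0.02 m).
It fails at once if the amber vial with the blue cap is pulled out or pushed out of its place (moved over 20 mm) (distance of amber_blue from where it was at the start of the episode above 0.02 m).
It also fails if it takes over 112 s, if anything falls off the work surface, if the arm or the gripper's body presses on something with over 40 N, if the wrist force passes 120 N, or if a joint passes its speed limit or range.

## Working session

There is one attempt and no reset: what is moved stays moved. The work goes in short steps, Python scripts to look and compute and a tool call to move; the robot and the scene stay as the last step left them, time stands still between calls to the robot, and variables do not carry over. Pictures are saved under pics/ and viewed, about 12 in all and at most 16, crops included, and the job is handed in when it is done.

Besides the shell and the picture viewer there is one more tool, called as name(argument=value, ...) on one line, values as JSON. jog_arm: Moves the arm, as the interface text tells. Its arguments: {"type":"object","properties":{"targets":{"type":"array"},"fingers":{"type":"number"}},"required":["targets"]}

```bash
ls; mkdir -p pics; python3 - <<'E'
from plant import manip, cams
import cv2, json
s=manip.state(); print({k:s[k] for k in ('time','tool_pos','tool_rot','gripper_width')})
for n in ('top','scene'):
    cv2.imwrite(f'pics/{n}0.png',cams.grab_frame(n)[:,:,::-1])
    c=cams.get_calibration(n); print(n,c)
E
```

```text
pics
{'time': 0.0, 'tool_pos': array([ 0.14473316, -0.60737924,  0.23006599]), 'tool_rot': array([-1.02018493e-03,  9.93175264e-01,  1.16626989e-01,  1.52432371e-05]), 'gripper_width': 1.0003641936160903}
top {'camera_matrix': array([[386.36071281,   0.        , 320.84831327],
       [  0.        , 386.36071281, 197.69493766],
       [  0.        ,   0.        ,   1.        ]]), 'distortion': array([-0.01728599,  0.        ,  0.        ,  0.        ,  0.        ]), 'cam_to_world': array([[-0.02444937,  0.9807824 , -0.19356683,  0.38631944],
       [-0.99967585, -0.02261088,  0.01170187,  0.10349735],
       [ 0.00710028,  0.19379019,  0.9810173 ,  0.87119333],
       [ 0.        ,  0.        ,  0.        ,  1.        ]])}
scene {'camera_matrix': array([[501.49624987,   0.        , 324.24494788],
       [  0.        , 501.49624987, 195.25295743],
       [  0.        ,   0.        ,   1.        ]]), 'distortion': array([-0.16057424,  0.        ,  0.        ,  0.        ,  0.        ]), 'cam_to_world': array([[ 0.74846352,  0.47961025, -0.4580135 ,  0.12081193],
       [-0.66294236,  0.52277033, -0.5359278 , -0.37133292],
       [-0.0176006 ,  0.70475896,  0.70922847,  0.70392637],
       [ 0.        ,  0.        ,  0.        ,  1.        ]])}
```

View pics/top0.png

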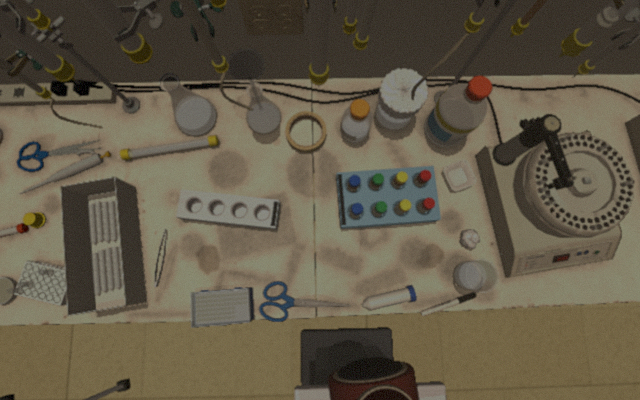

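View pics/scene0.png

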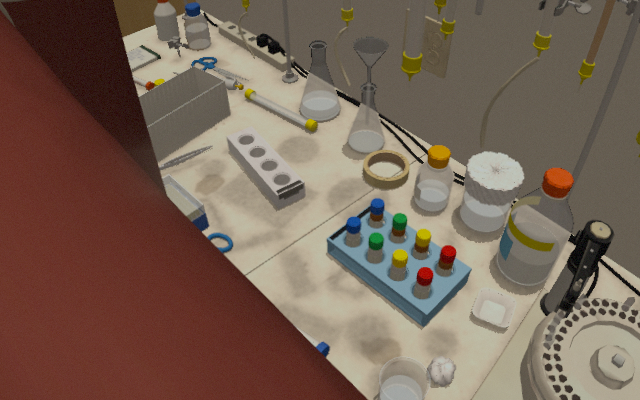

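The top view shows the block at the left (stripe on its right, ~(277,215)). The rack is at the right with its stripe at the left (~(341,205)), and both rows run blue, green, yellow, red from the stripe. Next I'll enlarge both.

```bash
python3 - <<'E'
import cv2
im=cv2.imread('pics/top0.png')
a=cv2.resize(im[158:238,330:450],None,fx=6,fy=6,interpolation=cv2.INTER_CUBIC)
b=cv2.resize(im[180:240,170:290],None,fx=6,fy=6,interpolation=cv2.INTER_CUBIC)
for i,x in((a,(330,158)),(b,(170,180))):
    for k in range(0,i.shape[1],120): cv2.putText(i,str(x[0]+k//6),(k,10),0,.4,(0,255,255),1); i[:12,k]=255
    for k in range(0,i.shape[0],120): cv2.putText(i,str(x[1]+k//6),(0,k+12),0,.4,(0,255,255),1); i[k,:12]=255
cv2.imwrite('pics/ra.png',a); cv2.imwrite('pics/bl.png',b)
E
```

```text
(no output)
```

View pics/ra.png

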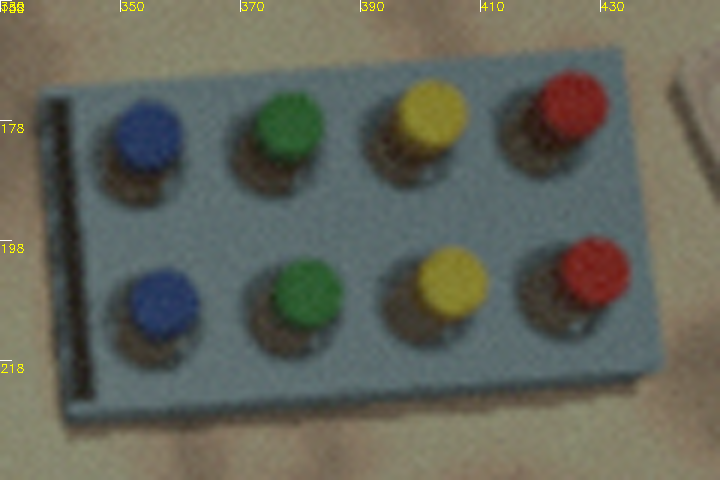

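View pics/bl.png

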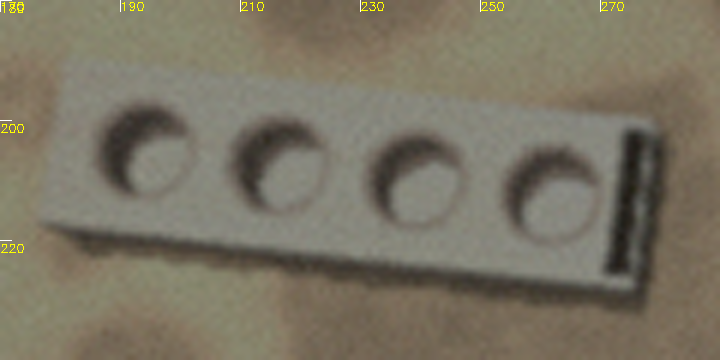

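```bash
cat > h.py <<'E'
import numpy as np, cv2
from plant import manip, cams
def ray(uv,c,z):
    p=cv2.undistortPoints(np.float64(uv).reshape(-1,1,2),c['camera_matrix'],c['distortion']).reshape(-1,2)
    T=c['cam_to_world']; d=np.c_[p[:,0],-p[:,1],-np.ones(len(p))]@T[:3,:3].T
    return T[:3,3]+d*((z-T[2,3])/d[:,2])[:,None]
def fit(L,W):
    L=np.float64(L);W=np.float64(W);a=L-L.mean(0);b=W-W.mean(0)
    t=np.arctan2((a[:,0]*b[:,1]-a[:,1]*b[:,0]).sum(),(a*b).sum())
    R=np.array([[np.cos(t),-np.sin(t)],[np.sin(t),np.cos(t)]]); o=W.mean(0)-R@L.mean(0)
    return t,R,o,(L@R.T+o-W)*1e3
def rel(w):  # world xy minus TCP in tool axes (mm)
    s=manip.state(); q=s['tool_rot']; from scipy.spatial.transform import Rotation as Ro
    R=Ro.from_quat(np.r_[q[1:],q[0]]).as_matrix(); return (np.float64(w)-s['tool_pos'])@R
E
python3 - <<'E'
from h import *
np.set_printoptions(precision=4,suppress=True)
c=cams.get_calibration('top')
caps=np.float64([(164,304),(308,294),(453,282),(596,272),(148,137),(290,126),(432,114),(573,105)])/6+[330,158]-.4
ys=[.075,.025,-.025,-.075]
W=ray(caps,c,.086)[:,:2]; print(W)
t,R,o,e=fit([(-.03,y) for y in ys]+[(.03,y) for y in ys],W); print('rack',t,o,'\n',e)
w=np.float64([(552,195),(416,180),(280,166),(147,151)])/6+[170,180]-.4
B=ray(w,c,.04)[:,:2]; print(B)
t,R,o,e=fit([(0,y) for y in ys],B); print('block',t,o,e, '\nwells',np.c_[np.zeros(4),ys]@R.T+o)
cor=np.float64([(38,88),(622,46),(660,370),(68,410)])/6+[330,158]-.4
print(ray(cor,c,.04)[:,:2], ray(cor,c,.04)[:,:2].mean(0))
cor=np.float64([(67,58),(658,118),(636,290),(42,222)])/6+[170,180]-.4
print(ray(cor,c,.04)[:,:2], ray(cor,c,.04)[:,:2].mean(0))
print(cams.get_calibration('wrist'), manip.state()['joint_pos'])
E
```

```text
[[ 0.5173  0.0203]
 [ 0.5196 -0.0295]
 [ 0.5227 -0.0798]
 [ 0.525  -0.1296]
 [ 0.5764  0.0233]
 [ 0.5793 -0.0264]
 [ 0.5825 -0.0764]
 [ 0.5846 -0.1262]]
rack 0.05391819426060799 [ 0.5509 -0.053 ] 
 [[-0.3888 -0.0512]
 [-0.0222 -0.2196]
 [-0.3518  0.1836]
 [-0.0052  0.0571]
 [ 0.4113  0.1141]
 [ 0.2763 -0.0262]
 [-0.2335  0.0448]
 [ 0.3139 -0.1026]]
[[0.5214 0.2232]
 [0.528  0.2726]
 [0.5343 0.3221]
 [0.541  0.3707]]
block 3.0100137541268652 [0.5312 0.2972] [[-0.0387 -0.4101]
 [-0.1304 -0.2218]
 [ 0.1327 -0.1704]
 [ 0.0363  0.8022]] 
wells [[0.5213 0.2228]
 [0.5279 0.2724]
 [0.5344 0.322 ]
 [0.541  0.3715]]
[[ 0.6071  0.0587]
 [ 0.6185 -0.1598]
 [ 0.4965 -0.1638]
 [ 0.4871  0.0517]] [ 0.5523 -0.0533]
[[0.5763 0.4015]
 [0.5489 0.1847]
 [0.4861 0.1929]
 [0.5157 0.4078]] [0.5318 0.2967]
{'camera_matrix': array([[318.1824,   0.    , 319.6684],
       [  0.    , 318.1824, 196.7897],
       [  0.    ,   0.    ,   1.    ]]), 'distortion': array([-0.0229,  0.    ,  0.    ,  0.    ,  0.    ]), 'cam_to_world': array([[ 0.2311,  0.9371,  0.2616,  0.2112],
       [-0.9729,  0.2232,  0.0602, -0.5919],
       [-0.002 , -0.2684,  0.9633,  0.3732],
       [ 0.    ,  0.    ,  0.    ,  1.    ]])} [-1.456   0.0533  1.6141 -0.      1.476  -0.119 ]
```

Both fits are within 0.8 mm (rack yaw 3.1°, block yaw 172.5°). I'll use one yaw throughout, with the jaws along the rack's x. I start by raising and turning.

jog_arm(targets=[[0,0,-0.04,-7],[0,0,-0.08,-14],[0,0,-0.1,-21],[0,0,-0.1,-28],[0,0,-0.1,-35]], fingers=0.6)

```text
time: 0.52
tool_pos: [0.1449, -0.6088, 0.334]
tool_rot: [0.002, 0.911, 0.413, -0.001]
contact_force: [0.5, -0.7, -0.5]
gripper_width: 0.602
```

jog_arm(targets=[[0,0,0,-7],[0,0,0,-14],[0,0,0,-21],[0,0,0,-28],[0,0,0,-35]])

```text
time: 0.93
tool_pos: [0.1448, -0.6077, 0.3305]
tool_rot: [-0.001, 0.745, 0.667, 0.0]
contact_force: [0.5, 0.7, 0.5]
gripper_width: 0.6
```

jog_arm(targets=[[0,0,0,-7],[0,0,0,-9.5],[0,0,0,-9.5]])

```text
time: 1.18
tool_pos: [0.1448, -0.6077, 0.3305]
tool_rot: [-0.0, 0.689, 0.725, 0.0]
contact_force: [0.4, 0.5, 0.6]
gripper_width: 0.599
```

jog_arm(targets=[[0.034,0.022,0,0],[0.069,0.044,0,0],[0.104,0.067,0,0],[0.139,0.089,0,0],[0.173,0.111,0,0]])

```text
time: 1.6
tool_pos: [0.2474, -0.4277, 0.3308]
tool_rot: [-0.0, 0.69, 0.724, 0.0]
contact_force: [0.8, 0.1, 0.4]
gripper_width: 0.6
```

jog_arm(targets=[[0.034,0.022,0,0],[0.069,0.044,0,0],[0.104,0.067,0,0],[0.139,0.089,0,0],[0.173,0.111,0,0]])

```text
time: 2.02
tool_pos: [0.3494, -0.2492, 0.3312]
tool_rot: [0.0, 0.69, 0.724, 0.0]
contact_force: [1.3, 0.2, -0.4]
gripper_width: 0.602
```

jog_arm(targets=[[0.022,0.036,0,0],[0.044,0.072,0,0],[0.066,0.108,0.01,0],[0.089,0.145,0.02,0],[0.111,0.181,0.03,0]])

```text
time: 2.43
tool_pos: [0.5197, -0.1335, 0.3028]
tool_rot: [0.0, 0.689, 0.724, 0.0]
contact_force: [0.3, -0.8, -0.3]
gripper_width: 0.599
```

jog_arm(targets=[[0,0,0.04,0],[0,0,0.08,0],[0,0,0.12,0],[0,0,0.14,0],[0,0,0.14,0]], fingers=0.55)

```text
time: 2.85
tool_pos: [0.5141, -0.1334, 0.1558]
tool_rot: [-0.006, 0.689, 0.724, -0.002]
contact_force: [-1.7, -0.2, -0.4]
gripper_width: 0.548
```

```bash
python3 - <<'E'
from h import *
np.set_printoptions(precision=4,suppress=True)
s=manip.state();print(s['tool_pos'],s['tool_rot'],s['joint_pos'])
for w in [(.525,-.1296,.05)]: print(rel(w))
c=cams.get_calibration('wrist');cv2.imwrite('pics/w1.png',cams.grab_frame('wrist')[:,:,::-1])
T=np.linalg.inv(c['cam_to_world'])
ps=np.float64([(.525,-.1296,.086),(.5227,-.0798,.086),(.5846,-.1262,.086)]);p=(np.c_[ps,np.ones(3)]@T.T)[:,:3]*[1,-1,-1]
print(cv2.projectPoints(p,np.zeros(3),np.zeros(3),c['camera_matrix'],c['distortion'])[0][:,0])
E
```

```text
[ 0.5141 -0.1334  0.1558] [-0.0059  0.6893  0.7244 -0.0023] [-0.394  -0.1049  1.8963  0.      1.3629 -0.4436]
[0.0027 0.0122 0.1056]
[[336.2034 204.8827]
 [337.4447 132.2961]
 [421.7705 204.5062]]
```

View pics/w1.png

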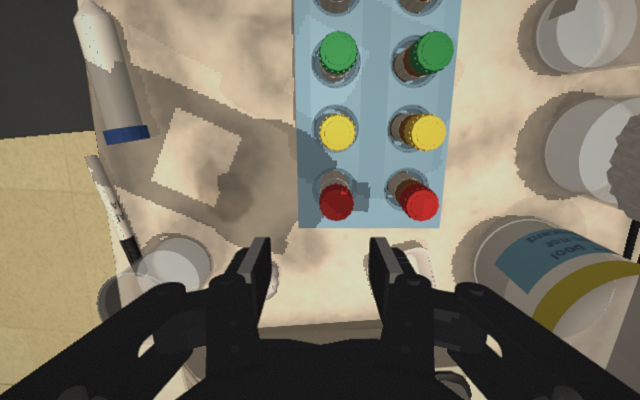

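The wrist view shows the caps at (336,203), (337,132) and (421,203), within 2 px of prediction. I'll settle, then correct.

jog_arm(targets=[[0,0,0,0],[0,0,0,0],[0,0,0,0]])

```text
time: 3.15
tool_pos: [0.5198, -0.1361, 0.1661]
tool_rot: [0.002, 0.689, 0.725, 0.001]
contact_force: [-0.3, -0.0, 0.3]
gripper_width: 0.554
```

```bash
python3 - <<'E'
from h import *
s=manip.state();print(s['tool_pos'],s['tool_rot'],rel((.525,-.1296,.05)))
E
```

```text
[ 0.51980569 -0.13606856  0.16610954] [0.0023794  0.68918918 0.72457695 0.00092576] [0.0064528  0.00497483 0.11612003]
```

jog_arm(targets=[[0.006,0.005,0.03,0],[0.006,0.005,0.06,0],[0.006,0.005,0.06,0],[0.006,0.005,0.06,0]])

```text
time: 3.48
tool_pos: [0.5223, -0.1289, 0.1029]
tool_rot: [-0.001, 0.689, 0.725, -0.0]
contact_force: [0.3, -0.2, 0.3]
gripper_width: 0.551
```

```bash
python3 - <<'E'
from h import *
s=manip.state();print(s['tool_pos'],s['tool_rot'],rel((.525,-.1296,.048)))
E
```

```text
[ 0.52234122 -0.1288805   0.10286145] [-9.07829763e-04  6.89063515e-01  7.24700279e-01 -3.92307408e-04] [-0.00089507  0.00271898  0.05485591]
```

jog_arm(targets=[[-0.001,0.002,0.025,0],[-0.001,0.002,0.05,0],[-0.001,0.002,0.055,0],[-0.001,0.002,0.055,0]])

```text
time: 3.82
tool_pos: [0.5248, -0.13, 0.0483]
tool_rot: [-0.0, 0.689, 0.725, -0.0]
contact_force: [-0.7, -0.5, 0.1]
gripper_width: 0.547
```

jog_arm(targets=[[0,0,0,0],[0,0,0,0],[0,0,0,0],[0,0,0,0],[0,0,0,0]], fingers=0)

```text
time: 4.23
tool_pos: [0.5265, -0.1307, 0.0509]
tool_rot: [0.002, 0.689, 0.725, 0.0]
contact_force: [-1.9, -0.5, 6.8]
gripper_width: 0.249
```

jog_arm(targets=[[0,0,-0.01,0],[0,0,-0.02,0],[0,0,-0.03,0],[0,0,-0.03,0]])

```text
time: 4.57
tool_pos: [0.527, -0.1307, 0.0816]
tool_rot: [0.003, 0.689, 0.725, 0.001]
contact_force: [-0.1, -0.1, -0.5]
gripper_width: 0.253
```

Gripped (width 0.25). Now I lift and carry it to well 4.

jog_arm(targets=[[0,0,-0.035,0],[0,0,-0.07,0],[0.02,0.001,-0.1,0],[0.055,0.004,-0.1,0],[0.095,0.007,-0.1,0]])

```text
time: 4.98
tool_pos: [0.5291, -0.0352, 0.182]
tool_rot: [0.003, 0.69, 0.724, 0.002]
contact_force: [1.1, 0.8, -1.8]
gripper_width: 0.25
```

jog_arm(targets=[[0.04,0.003,0,0],[0.08,0.006,0,0],[0.12,0.009,0,0],[0.16,0.012,0,0],[0.2,0.015,0,0]])

```text
time: 5.4
tool_pos: [0.5317, 0.1678, 0.1784]
tool_rot: [0.0, 0.689, 0.725, 0.0]
contact_force: [0.2, -0.1, 0.3]
gripper_width: 0.254
```

jog_arm(targets=[[0.04,0.003,0,0],[0.08,0.006,0,0],[0.12,0.009,0,0],[0.16,0.012,0,0],[0.195,0.016,0,0]])

```text
time: 5.82
tool_pos: [0.5375, 0.364, 0.1782]
tool_rot: [-0.0, 0.689, 0.725, 0.0]
contact_force: [1.3, -0.4, -0.5]
gripper_width: 0.249
```

jog_arm(targets=[[0.01,0.001,0.02,0],[0.01,0.001,0.02,0],[0.01,0.001,0.02,0],[0.01,0.001,0.02,0]])

```text
time: 6.15
tool_pos: [0.5387, 0.3706, 0.1581]
tool_rot: [0.0, 0.689, 0.725, -0.0]
contact_force: [0.6, -0.4, -0.2]
gripper_width: 0.249
```

```bash
python3 - <<'E'
from h import *
s=manip.state();print(s['tool_pos'],s['tool_rot'],s['gripper_width'],rel((.541,.3715,.0505)))
cv2.imwrite('pics/s1.png',cams.grab_frame('top')[140:250,150:290,::-1].repeat(5,0).repeat(5,1))
E
```

```text
[0.53865369 0.37064547 0.15812819] [ 1.14246250e-04  6.89181523e-01  7.24588654e-01 -3.12080226e-04] 0.24928988886511816 [0.00080012 0.00241788 0.10762702]
```

View pics/s1.png

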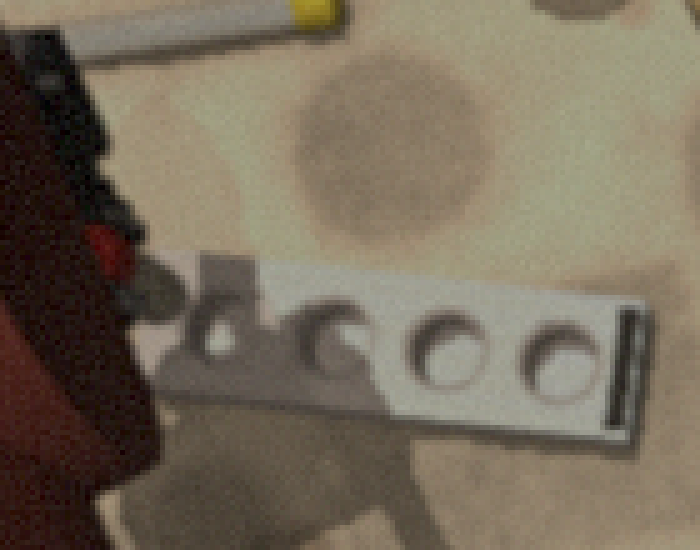

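The vial hangs straight, with the red cap at (110,250) in the crop beside well 4. I'll correct by +2.4 mm and lower in stages.

jog_arm(targets=[[0,0.0025,0,0],[0,0.0025,0.03,0],[0,0.0025,0.055,0],[0,0.0025,0.07,0],[0,0.0025,0.07,0]])

```text
time: 6.62
tool_pos: [0.539, 0.3694, 0.0838]
tool_rot: [-0.001, 0.689, 0.724, -0.003]
contact_force: [-0.7, -1.1, -1.7]
gripper_width: 0.249
```

jog_arm(targets=[[0,0,0.01,0],[0,0,0.02,0],[0,0,0.03,0],[0,0,0.034,0],[0,0,0.034,0]])

```text
time: 7.03
tool_pos: [0.5404, 0.3711, 0.0526]
tool_rot: [-0.0, 0.689, 0.725, -0.001]
contact_force: [-0.0, -0.9, -0.1]
gripper_width: 0.25
```

jog_arm(targets=[[0,0,0,0],[0,0,0,0],[0,0,-0.01,0],[0,0,-0.04,0],[0,0,-0.08,0]], fingers=0.55)

```text
time: 7.45
tool_pos: [0.5389, 0.3704, 0.1318]
tool_rot: [-0.001, 0.689, 0.725, -0.003]
contact_force: [1.2, 0.1, 0.5]
gripper_width: 0.554
```

jog_arm(targets=[[0,0,-0.04,0],[-0.03,-0.002,-0.04,0],[-0.07,-0.006,-0.04,0],[-0.11,-0.01,-0.04,0],[-0.15,-0.013,-0.04,0]])

```text
time: 7.87
tool_pos: [0.5359, 0.2201, 0.1762]
tool_rot: [0.001, 0.688, 0.725, 0.001]
contact_force: [0.6, -0.4, -0.2]
gripper_width: 0.55
```

jog_arm(targets=[[-0.04,-0.003,0,0],[-0.08,-0.006,0,0],[-0.12,-0.01,0,0],[-0.16,-0.014,0,0],[-0.2,-0.018,0,0]])

```text
time: 8.28
tool_pos: [0.528, 0.0186, 0.176]
tool_rot: [0.001, 0.689, 0.725, 0.001]
contact_force: [0.2, 1.1, -0.2]
gripper_width: 0.544
```

jog_arm(targets=[[-0.04,-0.003,0,0],[-0.08,-0.006,0,0],[-0.099,-0.01,0.02,0],[-0.099,-0.01,0.05,0],[-0.099,-0.01,0.05,0]])

```text
time: 8.7
tool_pos: [0.5197, -0.0795, 0.1201]
tool_rot: [-0.003, 0.69, 0.724, -0.002]
contact_force: [-1.0, -0.1, -1.7]
gripper_width: 0.549
```

jog_arm(targets=[[0,0,0,0],[0,0,0,0]])

```text
time: 8.87
tool_pos: [0.5237, -0.0786, 0.1258]
tool_rot: [0.001, 0.689, 0.725, 0.001]
contact_force: [1.0, -0.2, -0.2]
gripper_width: 0.55
```

```bash
python3 - <<'E'
from h import *
s=manip.state();print(s['tool_pos'],s['tool_rot'],rel((.5227,-.0798,.048)))
im=cams.grab_frame('top');cv2.imwrite('pics/s2.png',im[170:240,160:300,::-1].repeat(5,0).repeat(5,1))
E
```

```text
[ 0.52367774 -0.07864647  0.12577328] [8.29088898e-04 6.88699308e-01 7.25046428e-01 5.02484794e-04] [-0.00106209 -0.00118121  0.07777176]
```

View pics/s2.png

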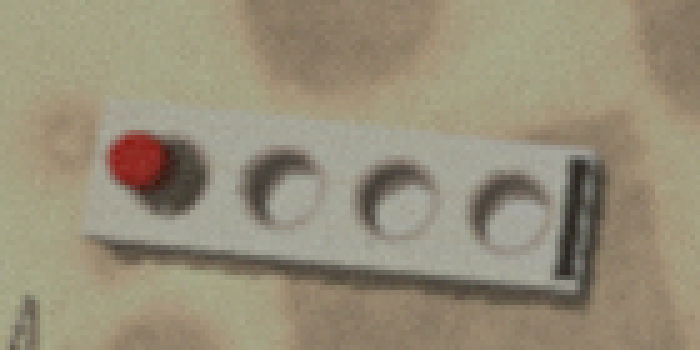

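Red stands in the left-hand well, place 4 (cap at crop (138,160)). Next is yellow.

jog_arm(targets=[[-0.001,0,0.03,0],[-0.001,0,0.055,0],[-0.001,0,0.075,0],[-0.001,0,0.076,0],[-0.001,0,0.076,0]])

```text
time: 9.33
tool_pos: [0.5232, -0.0793, 0.0486]
tool_rot: [-0.0, 0.689, 0.725, -0.0]
contact_force: [-0.0, 0.6, 0.5]
gripper_width: 0.546
```

jog_arm(targets=[[0,0,0,0],[0,0,0,0],[0,0,0,0],[0,0,0,0],[0,0,0,0]], fingers=0)

```text
time: 9.75
tool_pos: [0.5247, -0.0804, 0.0509]
tool_rot: [0.002, 0.689, 0.725, 0.001]
contact_force: [-1.9, 0.3, 5.8]
gripper_width: 0.254
```

jog_arm(targets=[[0,0,0,0],[0,0,-0.015,0],[0,0,-0.03,0],[0,0,-0.03,0]])

```text
time: 10.08
tool_pos: [0.5257, -0.0808, 0.0822]
tool_rot: [0.003, 0.689, 0.725, 0.002]
contact_force: [1.0, -0.1, -0.1]
gripper_width: 0.247
```

```bash
python3 - <<'E'
from h import *
s=manip.state();print(s['tool_pos'],s['tool_rot'],rel((.5344,.322,.18)),rel((.5227,-.0798,.048)))
p=ray([(160+138/5-.4,170+160/5-.4)],cams.get_calibration('top'),.086);print(p)
E
```

```text
[ 0.52573406 -0.08075146  0.0822036 ] [0.00335209 0.68899083 0.72476021 0.00173951] [ 0.40155619  0.029723   -0.09857557] [ 0.00118785 -0.00322621  0.03417861]
[[0.53939    0.37046406 0.086     ]]
```

jog_arm(targets=[[0,0,-0.035,0],[0,0,-0.07,0],[0.02,0.001,-0.1,0],[0.06,0.004,-0.1,0],[0.1,0.007,-0.1,0]])

```text
time: 10.5
tool_pos: [0.5269, 0.0203, 0.1817]
tool_rot: [0.003, 0.69, 0.724, 0.002]
contact_force: [0.7, 0.1, -2.0]
gripper_width: 0.247
```

jog_arm(targets=[[0.04,0.003,0,0],[0.08,0.006,0,0],[0.12,0.009,0,0],[0.16,0.012,0,0],[0.2,0.015,0,0]])

```text
time: 10.92
tool_pos: [0.5295, 0.2228, 0.178]
tool_rot: [0.0, 0.689, 0.725, 0.0]
contact_force: [0.3, -0.9, -0.5]
gripper_width: 0.249
```

jog_arm(targets=[[0.04,0.003,0,0],[0.08,0.006,0,0],[0.1,0.009,0.01,0],[0.1,0.009,0.02,0],[0.1,0.009,0.02,0]])

```text
time: 11.33
tool_pos: [0.5321, 0.3213, 0.1549]
tool_rot: [-0.001, 0.688, 0.725, -0.002]
contact_force: [-0.6, -0.3, -1.0]
gripper_width: 0.25
```

jog_arm(targets=[[0,0,0,0],[0,0,0,0],[0,0,0,0]])

```text
time: 11.58
tool_pos: [0.5342, 0.32, 0.1587]
tool_rot: [0.0, 0.69, 0.724, 0.0]
contact_force: [0.5, 0.4, -0.8]
gripper_width: 0.251
```

```bash
python3 - <<'E'
from h import *
s=manip.state();print(s['tool_pos'],s['tool_rot'],rel((.5344,.322,.052)))
E
```

```text
[0.53423064 0.31998682 0.15867321] [2.51827675e-04 6.89627726e-01 7.24163894e-01 4.37457657e-04] [0.00197706 0.00016282 0.1066739 ]
```

jog_arm(targets=[[0.0015,0,0,0],[0.0015,0,0.03,0],[0.0015,0,0.055,0],[0.0015,0,0.07,0],[0.0015,0,0.07,0]])

```text
time: 12.0
tool_pos: [0.5311, 0.3208, 0.0838]
tool_rot: [-0.001, 0.689, 0.724, -0.003]
contact_force: [-0.5, -0.6, -0.9]
gripper_width: 0.249
```

jog_arm(targets=[[0,0,0.01,0],[0,0,0.02,0],[0,0,0.03,0],[0,0,0.035,0],[0,0,0.035,0]])

```text
time: 12.42
tool_pos: [0.5328, 0.3222, 0.0515]
tool_rot: [-0.0, 0.689, 0.725, -0.001]
contact_force: [0.4, -0.2, -1.0]
gripper_width: 0.25
```

jog_arm(targets=[[0,0,0,0],[0,0,0,0],[0,0,-0.01,0],[0,0,-0.04,0],[0,0,-0.08,0]], fingers=0.55)

```text
time: 12.83
tool_pos: [0.5313, 0.3216, 0.131]
tool_rot: [-0.001, 0.689, 0.725, -0.003]
contact_force: [0.8, 0.2, 0.9]
gripper_width: 0.544
```

jog_arm(targets=[[0,0,-0.04,0],[-0.03,-0.002,-0.04,0],[-0.07,-0.006,-0.04,0],[-0.11,-0.01,-0.04,0],[-0.15,-0.013,-0.04,0]])

```text
time: 13.25
tool_pos: [0.5284, 0.1711, 0.1752]
tool_rot: [0.001, 0.688, 0.725, 0.001]
contact_force: [0.7, -1.1, 1.0]
gripper_width: 0.548
```

jog_arm(targets=[[-0.04,-0.003,0,0],[-0.08,-0.006,0,0],[-0.12,-0.01,0,0],[-0.16,-0.014,0,0],[-0.2,-0.018,0,0]])

```text
time: 13.67
tool_pos: [0.5204, -0.0304, 0.175]
tool_rot: [0.001, 0.689, 0.725, 0.001]
contact_force: [0.7, -0.3, 0.5]
gripper_width: 0.547
```

jog_arm(targets=[[0,0,0.02,0],[0,0,0.05,0],[0,0,0.05,0],[0,0,0.05,0],[0,0,0.05,0]])

```text
time: 14.08
tool_pos: [0.5211, -0.0283, 0.1248]
tool_rot: [0.001, 0.689, 0.725, 0.001]
contact_force: [-0.4, 0.2, 0.0]
gripper_width: 0.547
```

```bash
python3 - <<'E'
from h import *
s=manip.state();print(s['tool_pos'],s['tool_rot'],rel((.5196,-.0295,.048)))
im=cams.grab_frame('top');cv2.imwrite('pics/s3.png',im[150:240,160:460,::-1].repeat(2,0).repeat(2,1))
E
```

```text
[ 0.52114102 -0.02834908  0.12484029] [8.56111871e-04 6.88776931e-01 7.24972611e-01 5.65062562e-04] [-0.00103499 -0.00175147  0.07683743]
```

View pics/s3.png

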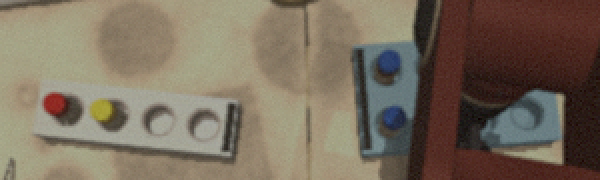

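Red and yellow are in place (crop (55,104) and (102,110)). Now green.

jog_arm(targets=[[-0.001,-0.001,0.03,0],[-0.001,-0.001,0.055,0],[-0.001,-0.001,0.075,0],[-0.001,-0.001,0.076,0],[-0.001,-0.001,0.076,0]])

```text
time: 14.55
tool_pos: [0.5196, -0.0291, 0.0476]
tool_rot: [-0.0, 0.689, 0.725, -0.0]
contact_force: [0.1, 0.7, 1.0]
gripper_width: 0.549
```

jog_arm(targets=[[0,0,0,0],[0,0,0,0],[0,0,0,0],[0,0,0,0],[0,0,0,0]], fingers=0)

```text
time: 14.97
tool_pos: [0.5211, -0.0299, 0.0498]
tool_rot: [0.002, 0.689, 0.725, 0.001]
contact_force: [-2.6, 0.2, 7.6]
gripper_width: 0.252
```

jog_arm(targets=[[0,0,0,0],[0,0,-0.015,0],[0,0,-0.03,0],[0,0,-0.03,0]])

```text
time: 15.3
tool_pos: [0.5222, -0.0301, 0.0812]
tool_rot: [0.003, 0.689, 0.725, 0.002]
contact_force: [0.1, -0.3, -0.4]
gripper_width: 0.253
```

```bash
python3 - <<'E'
from h import *
s=manip.state();print(s['tool_pos'],s['tool_rot'],rel((.5279,.2724,.18)))
E
```

```text
[ 0.52224978 -0.03013265  0.08117098] [0.00318749 0.68900544 0.7247463  0.00203438] [ 0.30168077  0.02165678 -0.09922098]
```

jog_arm(targets=[[0,0,-0.035,0],[0,0,-0.07,0],[0.02,0.001,-0.1,0],[0.06,0.004,-0.1,0],[0.1,0.007,-0.1,0]])

```text
time: 15.72
tool_pos: [0.5235, 0.0709, 0.1807]
tool_rot: [0.003, 0.69, 0.724, 0.003]
contact_force: [-0.0, -0.0, -0.4]
gripper_width: 0.248
```

jog_arm(targets=[[0.04,0.003,0,0],[0.08,0.006,0,0],[0.12,0.009,0,0],[0.16,0.012,0,0],[0.2,0.015,0,0]])

```text
time: 16.13
tool_pos: [0.526, 0.2732, 0.1769]
tool_rot: [0.0, 0.689, 0.725, 0.0]
contact_force: [1.0, 0.3, -0.6]
gripper_width: 0.253
```

jog_arm(targets=[[0.0025,0.0005,0.01,0],[0.0025,0.0005,0.02,0],[0.0025,0.0005,0.02,0],[0.0025,0.0005,0.02,0],[0.0025,0.0005,0.02,0]])

```text
time: 16.55
tool_pos: [0.5267, 0.2723, 0.1568]
tool_rot: [-0.0, 0.69, 0.724, -0.0]
contact_force: [-0.8, -0.1, -0.7]
gripper_width: 0.25
```

```bash
python3 - <<'E'
from h import *
s=manip.state();print(s['tool_pos'],s['tool_rot'],rel((.5279,.2724,.052)))
E
```

```text
[0.52668886 0.27231692 0.15676601] [-1.63562012e-05  6.89683675e-01  7.24110735e-01 -2.69546340e-04] [6.05015726e-05 1.25701251e-03 1.04765485e-01]
```

jog_arm(targets=[[0,0.001,0,0],[0,0.001,0.03,0],[0,0.001,0.055,0],[0,0.001,0.07,0],[0,0.001,0.07,0]])

```text
time: 16.97
tool_pos: [0.5252, 0.2719, 0.0831]
tool_rot: [-0.002, 0.69, 0.724, -0.003]
contact_force: [0.5, -0.2, -1.5]
gripper_width: 0.251
```

jog_arm(targets=[[0,0,0.01,0],[0,0,0.02,0],[0,0,0.03,0],[0,0,0.035,0],[0,0,0.035,0]])

```text
time: 17.38
tool_pos: [0.5268, 0.2733, 0.0506]
tool_rot: [-0.001, 0.689, 0.725, -0.001]
contact_force: [-0.9, 0.8, -1.1]
gripper_width: 0.248
```

jog_arm(targets=[[0,0,0,0],[0,0,0,0],[0,0,-0.01,0],[0,0,-0.04,0],[0,0,-0.08,0]], fingers=0.55)

```text
time: 17.8
tool_pos: [0.5252, 0.2729, 0.1301]
tool_rot: [-0.002, 0.689, 0.725, -0.003]
contact_force: [1.2, -0.6, 0.1]
gripper_width: 0.551
```

jog_arm(targets=[[0,0,-0.04,0],[-0.03,-0.002,-0.04,0],[-0.07,-0.006,-0.04,0],[-0.11,-0.01,-0.04,0],[-0.15,-0.014,-0.04,0]])

```text
time: 18.22
tool_pos: [0.5215, 0.1221, 0.1743]
tool_rot: [0.001, 0.688, 0.725, 0.001]
contact_force: [1.7, 0.9, 0.4]
gripper_width: 0.55
```

jog_arm(targets=[[-0.04,-0.004,0,0],[-0.08,-0.008,0,0],[-0.103,-0.01,0.01,0],[-0.103,-0.01,0.045,0],[-0.103,-0.01,0.05,0]])

```text
time: 18.63
tool_pos: [0.5141, 0.0186, 0.1191]
tool_rot: [-0.002, 0.69, 0.724, -0.001]
contact_force: [-1.3, 1.1, -1.6]
gripper_width: 0.548
```

jog_arm(targets=[[0,0,0,0],[0,0,0,0],[0,0,0,0],[0,0,0,0]])

```text
time: 18.97
tool_pos: [0.5176, 0.0205, 0.124]
tool_rot: [0.001, 0.688, 0.725, 0.001]
contact_force: [0.6, 0.5, -0.1]
gripper_width: 0.552
```

```bash
python3 - <<'E'
from h import *
s=manip.state();print(s['tool_pos'],s['tool_rot'],rel((.5173,.0203,.048)))
E
```

```text
[0.51759909 0.02047165 0.12403621] [0.00121031 0.68848574 0.72524825 0.00094731] [-0.00012157 -0.0005388   0.07603499]
```

jog_arm(targets=[[0,0,0.03,0],[0,0,0.055,0],[0,0,0.074,0],[0,0,0.075,0],[0,0,0.075,0]])

```text
time: 19.38
tool_pos: [0.5161, 0.0203, 0.0469]
tool_rot: [-0.001, 0.689, 0.725, -0.0]
contact_force: [-0.2, 0.0, 1.1]
gripper_width: 0.547
```

jog_arm(targets=[[0,0,0,0],[0,0,0,0],[0,0,0,0],[0,0,0,0],[0,0,0,0]], fingers=0)

```text
time: 19.8
tool_pos: [0.5179, 0.0197, 0.0495]
tool_rot: [0.001, 0.689, 0.725, 0.001]
contact_force: [-2.1, 0.2, 6.7]
gripper_width: 0.251
```

jog_arm(targets=[[0,0,0,0],[0,0,-0.015,0],[0,0,-0.03,0],[0,0,-0.03,0]])

```text
time: 20.13
tool_pos: [0.5192, 0.0195, 0.081]
tool_rot: [0.003, 0.689, 0.725, 0.002]
contact_force: [0.7, -0.3, 0.3]
gripper_width: 0.247
```

```bash
python3 - <<'E'
from h import *
s=manip.state();print(s['tool_pos'],s['tool_rot'],rel((.5213,.2228,.18)))
E
```

```text
[0.51923904 0.0195499  0.0810131 ] [0.00295422 0.68900912 0.72474297 0.00230929] [ 0.2027775   0.01306122 -0.09911582]
```

jog_arm(targets=[[0,0,-0.035,0],[0,0,-0.07,0],[0.02,0.001,-0.1,0],[0.06,0.004,-0.1,0],[0.1,0.007,-0.1,0]])

```text
time: 20.55
tool_pos: [0.5205, 0.1205, 0.1806]
tool_rot: [0.002, 0.69, 0.724, 0.003]
contact_force: [1.0, 0.1, -1.3]
gripper_width: 0.248
```

jog_arm(targets=[[0.04,0.003,0,0],[0.08,0.006,0,0],[0.1035,0.008,0.01,0],[0.1035,0.008,0.02,0],[0.1035,0.008,0.02,0]])

```text
time: 20.97
tool_pos: [0.5195, 0.2245, 0.1542]
tool_rot: [-0.001, 0.688, 0.726, -0.002]
contact_force: [-0.7, -0.2, -0.7]
gripper_width: 0.249
```

jog_arm(targets=[[0,0,0,0],[0,0,0,0],[0,0,0,0],[0,0,0,0]])

```text
time: 21.3
tool_pos: [0.5217, 0.223, 0.1578]
tool_rot: [0.0, 0.69, 0.724, 0.001]
contact_force: [0.0, -0.0, -0.8]
gripper_width: 0.25
```

```bash
python3 - <<'E'
from h import *
s=manip.state();print(s['tool_pos'],s['tool_rot'],rel((.5213,.2228,.052)))
E
```

```text
[0.52169321 0.22295228 0.15777802] [3.73390256e-04 6.89600060e-01 7.24190090e-01 5.75169391e-04] [-0.00015958 -0.00054278  0.10577735]
```

jog_arm(targets=[[0,0,0,0],[0,0,0.03,0],[0,0,0.055,0],[0,0,0.07,0],[0,0,0.07,0]])

```text
time: 21.72
tool_pos: [0.5183, 0.2226, 0.0828]
tool_rot: [-0.002, 0.689, 0.724, -0.003]
contact_force: [-0.0, -0.9, -0.6]
gripper_width: 0.247
```

jog_arm(targets=[[0,0,0.01,0],[0,0,0.02,0],[0,0,0.03,0],[0,0,0.035,0],[0,0,0.035,0]])

```text
time: 22.13
tool_pos: [0.5202, 0.2235, 0.0506]
tool_rot: [-0.001, 0.689, 0.725, -0.001]
contact_force: [0.5, -1.3, -0.1]
gripper_width: 0.253
```

jog_arm(targets=[[0,0,0,0],[0,0,0,0],[0,0,-0.01,0],[0,0,-0.04,0],[0,0,-0.08,0]], fingers=0.55)

```text
time: 22.55
tool_pos: [0.5187, 0.2231, 0.1303]
tool_rot: [-0.002, 0.689, 0.725, -0.003]
contact_force: [1.0, 0.6, -0.3]
gripper_width: 0.548
```

jog_arm(targets=[[0,0,-0.03,0],[-0.03,-0.03,-0.06,0],[-0.06,-0.05,-0.06,0],[-0.09,-0.08,-0.06,0],[-0.11,-0.11,-0.06,0]])

```text
time: 22.97
tool_pos: [0.417, 0.107, 0.1947]
tool_rot: [0.002, 0.689, 0.725, 0.001]
contact_force: [0.7, -1.2, 0.3]
gripper_width: 0.551
```

jog_arm(targets=[[0,0,0,0],[0,0,0,0],[0,0,0,0]])

```text
time: 23.22
tool_pos: [0.4175, 0.1085, 0.1936]
tool_rot: [0.001, 0.689, 0.725, 0.001]
contact_force: [-0.4, 0.3, 0.7]
gripper_width: 0.55
```

```bash
python3 - <<'E'
from h import *
s=manip.state();print(s['tool_pos'],s['contact_force'])
im=cams.grab_frame('top')[:,:,::-1]
cv2.imwrite('pics/f.png',cv2.resize(im[155:240,170:450],None,fx=2.85,fy=2.85))
cv2.imwrite('pics/f2.png',cv2.resize(im[180:240,170:290],None,fx=6,fy=6,interpolation=cv2.INTER_CUBIC))
E
```

```text
[0.41751685 0.10847873 0.19361715] [-0.36772803  0.33240948  0.72770093]
```

View pics/f.png

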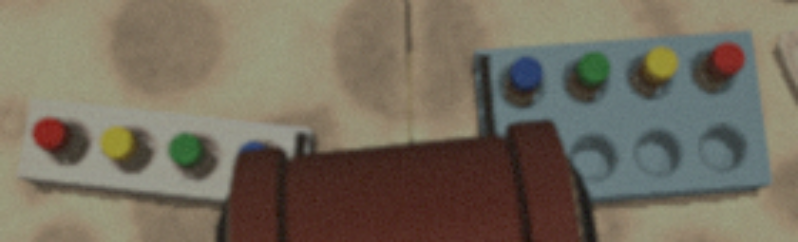

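View pics/f2.png

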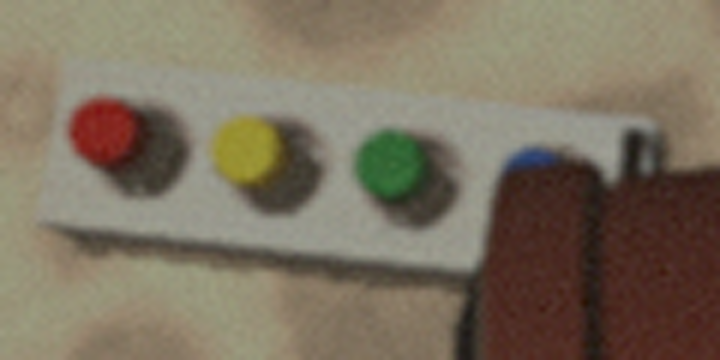

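Red, yellow and green are seated. The arm hides blue, so I'll move aside.

jog_arm(targets=[[-0.04,0,0,0],[-0.08,0,0,0],[-0.12,0,0,0],[-0.12,0,0,0],[-0.12,0,0,0]])

```text
time: 23.68
tool_pos: [0.424, -0.0128, 0.1926]
tool_rot: [-0.0, 0.69, 0.724, 0.0]
contact_force: [-0.1, 0.1, 0.1]
gripper_width: 0.55
```

```bash
python3 - <<'E'
from h import *
np.set_printoptions(precision=4,suppress=True)
c=cams.get_calibration('top');im=cams.grab_frame('top')[:,:,::-1]
cv2.imwrite('pics/f3.png',cv2.resize(im[180:240,170:290],None,fx=6,fy=6,interpolation=cv2.INTER_CUBIC))
p=ray(np.float64([(106,131),(248,151),(390,165)])/6+[170,180]-.4,c,.086)[:,:2]
print((p-[(.541,.3715),(.5344,.322),(.5279,.2724)])*1e3)
E
```

```text
[[-1.2623 -1.1591]
 [-2.7914 -0.8262]
 [-2.3014 -0.1422]]
```

View pics/f3.png

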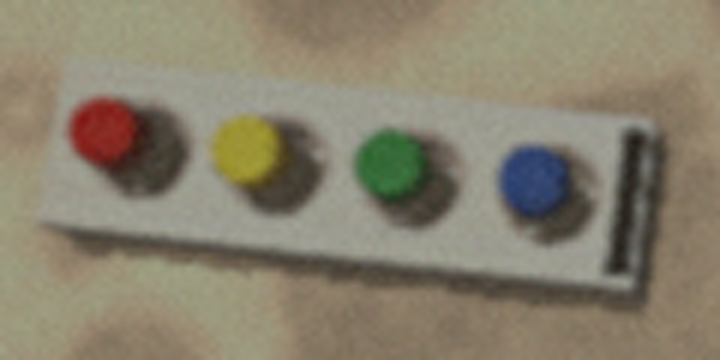

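All four are upright in their wells (blue cap at crop (536,180)), within 3 mm of centre, so I'm handing in.

```bash
python3 - <<'E'
from h import *
p=ray(np.float64([(536,180)])/6+[170,180]-.4,cams.get_calibration('top'),.086)[:,:2];print((p-[.5213,.2228])*1e3)
print(manip.job_done())
E
```

```text
[[-2.07814291 -0.68980374]]
the job is handed in; nothing more can be done
None
```

I moved all four white vials into the cooling block in the order they stood in the rack: blue, green, yellow, red, starting from the black-striped end. The job was handed in at about 24 s of the 112 s allowed, and it reports no verdict.

- **White vials:** in the last top view all four caps are upright and within about 3 mm of their well centres, against the 8 mm allowed. That assumes they are fully down. I didn't measure their height directly, but each was released about 0 to 1 mm above the well floor.
- **Amber vials:** all four still stand in their places in the last view of the rack. I checked that by eye only and did not re-measure them.
- **Robot:** it ended clear of everything, with contact force near zero. The largest force reading after any move was about 8 N, while gripping. No check failed.

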